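# Find the die case that holds the steel die and load it on the press bolster

## Task

Three identical closed die cases lie on the silversmith's bench; only one holds the heavy steel die, the other two hold light plastic dummies. Find the heavy one by lifting, and lower it gently, without letting it drop, over the two brass locating pins of the green press bolster until it rests flush. Leave the two light cases lying flat where they were (put back any you lift), and do not disturb anything else on the bench.

Things in the scene. Friction and masses are not known exactly. Their poses are not given: they have to be found in the camera images.
- case_1: closed aluminium die case, teal disc on its lid; three alike. Base flange 140 (x) x 56 (y) x 6 thick with two 11 mm through holes at x = +-52, y = 0; on its middle a closed box 64 (x) x 56 (y), top 36 above the underside: grasp its flat sides y = +-28. Same after a half turn. Inside, with 1 mm play: steel die (in all 520-680 g) or plastic dummy (240-330 g). Origin: centre of underside, z up
- case_2: closed aluminium die case, teal disc on its lid; three alike. Base flange 140 (x) x 56 (y) x 6 thick with two 11 mm through holes at x = +-52, y = 0; on its middle a closed box 64 (x) x 56 (y), top 36 above the underside: grasp its flat sides y = +-28. Same after a half turn. Inside, with 1 mm play: steel die (in all 520-680 g) or plastic dummy (240-330 g). Origin: centre of underside, z up
- case_3: closed aluminium die case, teal disc on its lid; three alike. Base flange 140 (x) x 56 (y) x 6 thick with two 11 mm through holes at x = +-52, y = 0; on its middle a closed box 64 (x) x 56 (y), top 36 above the underside: grasp its flat sides y = +-28. Same after a half turn. Inside, with 1 mm play: steel die (in all 520-680 g) or plastic dummy (240-330 g). Origin: centre of underside, z up
- bolster: press bolster fixed to the bench: green steel block 180 (its x) x 100 (its y) x 22 high, with a bright steel seat on top and two upright brass pins at x = +-52, y = 0, 8 mm diameter, standing 20 above the block's top, the last 6 of it tapered to 3 mm. Origin: centre of the underside on the bench; z up.
- bed (a point): centre of the bolster's flat top, midway between the pins, 22 above the bench; same axes as the bolster. A case that is loaded has its underside centre here.
- spoon: silver spoon, 170 long, lying on the bench; bystander, leave it alone. Origin: at mid-length on the underside
- hammer: small wooden-handled hammer, 200 long, lying on the bench; bystander, leave it alone. Origin: at mid-length on the underside
- napkin_ring: silver napkin ring, 46 outside diameter, 30 high; bystander, leave it alone. Origin: centre of the underside
- bowl: small silver bowl, 100 across, 45 high; bystander, leave it alone. Origin: centre of the underside
- jar: jar with a white cap, 60 diameter, 85 high; bystander, leave it alone. Origin: centre of the underside
Mind the look-alikes: they are no part of the job. What is shaped like the case_1 but blue or red is not meant.

How it is judged (in metres and radians):
At the end, for the whole second after the job is handed in: The die's case lies still on the bolster: underside within 2 mm of its top, centre within 4 mm, long axis within 0.06 rad, level within 0.03 rad, bearing on it with over 4.2 N. The other two cases lie still and flat (0.05 rad, 4 mm) on the bench, within 50 mm of where they started (((z of case_1 in the frame of bed between -0.002 and 0.002 m and horizontal distance between case_1 and bed below 0.004 m and angle between the x axis of case_1 and the x axis of bolster, either way round below 0.06 rad and angle between case_1's own z axis and vertical below 0.03 rad and contact force between case_1 and bolster above 4.2 N and linear speed of each of case_1, case_2, case_3 below 0.01 m/s and distance of each of case_2, case_3 from where it was at the start of the episode below 0.05 m and angle between each of case_2, case_3's own z axis and vertical below 0.05 rad and height (world z) of each of case_2, case_3 below 0.004 m) or (z of case_2 in the frame of bed between -0.002 and 0.002 m and horizontal distance between case_2 and bed below 0.004 m and angle between the x axis of case_2 and the x axis of bolster, either way round below 0.06 rad and angle between case_2's own z axis and vertical below 0.03 rad and contact force between case_2 and bolster above 4.2 N and linear speed of each of case_2, case_1, case_3 below 0.01 m/s and distance of each of case_1, case_3 from where it was at the start of the episode below 0.05 m and angle between each of case_1, case_3's own z axis and vertical below 0.05 rad and height (world z) of each of case_1, case_3 below 0.004 m) or (z of case_3 in the frame of bed between -0.002 and 0.002 m and horizontal distance between case_3 and bed below 0.004 m and angle between the x axis of case_3 and the x axis of bolster, either way round below 0.06 rad and angle between case_3's own z axis and vertical below 0.03 rad and contact force between case_3 and bolster above 4.2 N and linear speed of each of case_3, case_1, case_2 below 0.01 m/s and distance of each of case_1, case_2 from where it was at the start of the episode below 0.05 m and angle between each of case_1, case_2's own z axis and vertical below 0.05 rad and height (world z) of each of case_1, case_2 below 0.004 m))); the robot touches nothing.
It fails at once if a case is let go over the bolster, more than 8 mm above its seat ((horizontal distance between case_1 and bed below 0.03 m and z of case_1 in the frame of bed above 0.008 m and contact force between case_1 and the fingers below 0.1 N) or (horizontal distance between case_2 and bed below 0.03 m and z of case_2 in the frame of bed above 0.008 m and contact force between case_2 and the fingers below 0.1 N) or (horizontal distance between case_3 and bed below 0.03 m and z of case_3 in the frame of bed above 0.008 m and contact force between case_3 and the fingers below 0.1 N)).
It fails at once if a case is rammed on the bolster (more than 60 N) (contact force between any of case_1, case_2, case_3 and bolster above 60 N).
It fails at once if a bystander is moved more than 30 mm (distance of any of spoon, hammer, napkin_ring, bowl, jar from where it was at the start of the episode above 0.03 m).
It also fails if it takes over 72 s, if anything falls off the work surface, if the arm or the gripper's body presses on something with over 40 N, if the wrist force passes 120 N, or if a joint passes its speed limit or range.

## Robot

A 6-joint arm with a two-finger parallel gripper is mounted at the origin on the work surface. World frame = base frame: x ahead of the robot, y to its left, z up, the work surface at z = 0. Lengths are in m, angles in degrees, forces in N, time in s.
With the tool pointing down it reaches from about 0.25 to 0.725 m from the base axis. Payload 9.7 kg.
Tool frame: the origin (TCP) lies between the finger pads; the fingertips stand bot.tcp_to_tips ahead of it and the grasp point (between the pads) lies 2 mm behind it (bot.tcp_to_tips is the distance from the TCP to the fingertips, in m); z points along the fingers, y is the line along which they close (so a half turn about z gives the same grasp; the last joint's range is limited). The gripper opens to 85 mm and grips with 20 to 120 N. Pads are 22 mm wide; open, the fingers measure 114 mm over their backs; the gripper's body (76 mm by 85 mm) begins 54 mm behind the grasp point. The pads swing forward as they close: fully open they stand 13 mm farther back than shut.
Start: joints at [74.599, 4.979, 10.078, 95.1, 0, 90], TCP at [0.146, 0.53, 0.248] pointing down, gripper open.
Joint ranges: [-179.16, 179.16], [-48.56, 103.87], [-65.8, 70.77], [-126.05, 130.52], [-82.76, 87.17], [-180, 180]. Speed limits (degrees/s): [127.2, 127.2, 147.25, 180, 180, 180].

## Interface

Orientations are given as [roll, pitch, yaw] about the fixed x, y, z axes, in that order (R = Rz(yaw) Ry(pitch) Rx(roll)).
In Python, from workcell import sensors, camera, camera_params, bot gives the robot as it stands.
- The arm moves only by the tool apply_moves, never from a script. Its argument "motion" is a list of rows, each an object with "jaw": the opening, from -1 (shut) to 1 (fully open); "xyz": the shift along the tool's x, y, z in mm, a list of three; "twist": the turn about the tool's z in rad. A call has 1 to 5 rows; each row is the pose to reach, as a shift and turn from the pose commanded when the call began, along the tool's axes at that moment; what a row does not reach only later rows make up. A row lasts 1/8 s, in which the tool goes at most 62.5 mm and 10.7 degrees, less where a joint would pass 70% of its speed; a pose out of reach is approached as far as the arm can. A call with a gripper value outside its range is refused whole. The fingers move at their own pace and stop on an object; "grip_force" is the grip in N (left out, the last holds). Time passes only in rows, so rows that repeat a pose let the fingers close. It gives the time, the measured TCP pose, the force, the opening and the grip force at its end, in the units of the state.
- sensors.get_obs(): the state, without advancing time (a new reading comes with each control period).
- camera(name): name is "side" or "top" or "wrist"; returns (picture, depth): 420x560x3 uint8, red, green, blue; 420x560 float32, m along the optical axis (not along the pixel's ray), 0 where there is no reading.
- camera_params(name): a dict with "mtx" (3x3 intrinsics, pixels), "k1" (the pictures are not rectified: a ray, as slopes to the right and down, at radius r is drawn at 1 + k1 r^2 times it, then the intrinsics apply), "rvec" (rotation vector, rad) and "tvec" (3), from world to camera coordinates, as OpenCV has them. Camera axes: x right, y down, z forward; pixel columns grow to the right and rows downward; lengths in m; the calibration is good to about 2 mm. A picture is of the moment at which its call begins: read the wrist's pose just before it. camera_params takes no time and is no camera call; for the wrist camera it gives the pose at the moment of the call.
- bot.job_done(): hands the job in; it is judged then, once.
The state is a dict: "time": time; "q": joint angles; "qd": joint speeds; "joint_efforts": joint torques, N m; "ee_pos": TCP position; "tcp_rot": TCP orientation; "wrist_force": force on the tool from outside, world axes, zero at the start; "torque": the same for the moment, N m; "opening": finger opening in m; "grasp_force": force on a finger pad.
Only numpy, scipy, OpenCV 4.12 (cv2) and the standard library are available. Lean on these libraries where they do the work, as an engineer would, in place of code of your own. Each camera call takes 0.05 s, during which the arm holds its last target. There are 200 camera calls.

## Working session

There is one attempt and no reset: what is moved stays moved. The work goes in short steps, Python scripts to look and compute and a tool call to move; the robot and the scene stay as the last step left them, time stands still between calls to the robot, and variables do not carry over. Pictures are saved under pics/ and viewed, at most 10 in all, crops included, and the job is handed in when it is done.

Besides the shell and the picture viewer there is one more tool, called after "Request:" as name(argument=value, ...), one argument or row to a line, values as JSON. apply_moves: Moves the arm, as the interface text tells. Its arguments: {"type":"object","properties":{"motion":{"type":"array","items":{"type":"object","properties":{"jaw":{"type":"number"},"xyz":{"type":"array","items":{"type":"number"}},"twist":{"type":"number"}}}},"grip_force":{"type":"number"}},"required":["motion"]}

```bash
mkdir -p pics; ls; python3 - <<'E'
from workcell import sensors,camera,camera_params,bot
import cv2,numpy as np
o=sensors.get_obs();print(o,bot.tcp_to_tips)
for n in("top","side"):
    p,d=camera(n);cv2.imwrite(f"pics/{n}0.png",p[:,:,::-1]);np.savez(f"{n}0.npz",p=p,d=d)
    print(n,camera_params(n))
E
```

```text
pics
{'time': 0.0, 'q': array([ 7.46004282e+01,  5.01008968e+00,  1.00348537e+01,  9.50978443e+01,
       -2.51622457e-03,  9.00010353e+01]), 'qd': array([ 0.09361595,  0.04445656,  0.03424711,  0.04442749,  0.08545406,
       -0.02893629]), 'joint_efforts': array([-8.79950312e-04, -5.20386815e+01,  4.64806473e+01,  1.61459885e-02,
       -5.42958514e-05,  1.84361556e-05]), 'ee_pos': array([0.14601181, 0.53006368, 0.24759631]), 'tcp_rot': array([-1.79926920e+02,  2.51754309e-03,  1.64599396e+02]), 'wrist_force': array([-0.29172275, -0.25984429, -0.54498362]), 'torque': array([ 0.04492536,  0.02623877, -0.08014535]), 'grasp_force': 0.0, 'opening': 0.08570450613175916} 0.017
top {'mtx': array([[512.96595441,   0.        , 278.46617102],
       [  0.        , 512.96595441, 212.79488464],
       [  0.        ,   0.        ,   1.        ]]), 'k1': 0.029612309579398605, 'rvec': array([ 2.07554011, -2.1511576 ,  0.22367172]), 'tvec': array([0.16582261, 0.53238995, 1.62757838])}
side {'mtx': array([[414.03254757,   0.        , 278.62928351],
       [  0.        , 414.03254757, 213.16817574],
       [  0.        ,   0.        ,   1.        ]]), 'k1': -0.060143738839125827, 'rvec': array([ 2.32944183, -0.37513177,  0.15281669]), 'tvec': array([-0.45252044,  0.25765889,  1.05141493])}
```

View pics/top0.png

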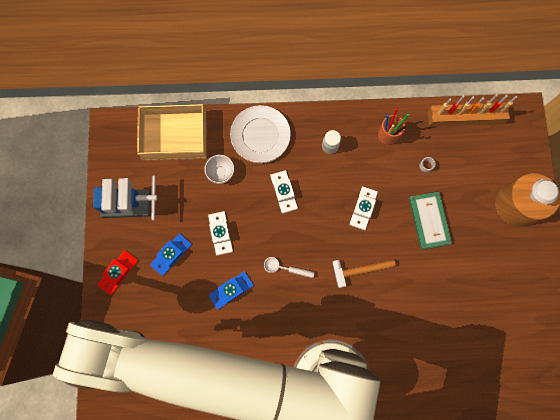

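View pics/side0.png

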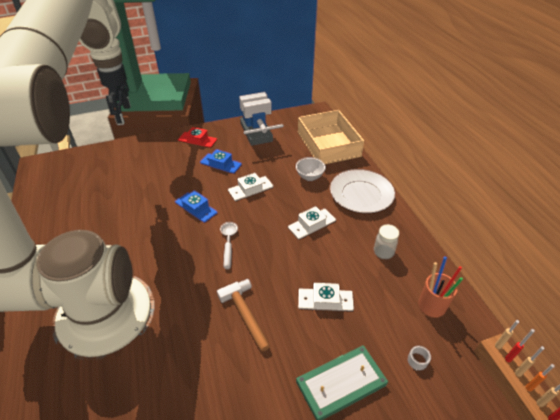

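Top view: candidates for the case are the aluminium/white ones at (220,233), (284,191), (365,208). The look-alikes are blue at (171,254) and (232,290), and red at (118,272). The green bolster is at (431,220). I choose the three white ones and will check them in a close crop.

```bash
cat > h.py <<'E'
import numpy as np,cv2
from workcell import sensors,camera,camera_params,bot
def rays(c,uv):
    K=np.array(c["mtx"]);uv=np.atleast_2d(uv).astype(float)
    s=cv2.undistortPoints(uv.reshape(-1,1,2),K,np.array([c["k1"],0,0,0.])).reshape(-1,2)
    R=cv2.Rodrigues(np.array(c["rvec"]))[0];o=-R.T@np.array(c["tvec"])
    return o,np.c_[s,np.ones(len(s))]@R
def plane(c,uv,z):
    o,d=rays(c,uv);return o+d*((z-o[2])/d[:,2])[:,None]
def depth_pts(c,d,uv):
    o,r=rays(c,uv);uv=np.asarray(uv,int);return o+r*d[uv[:,1],uv[:,0]][:,None]
E
python3 - <<'E'
from h import *
for n,seeds in(("top",[(220,233),(284,191),(365,208)]),("side",[(250,186),(312,221),(326,297)])):
    z=np.load(n+"0.npz");p,d=z["p"],z["d"];c=camera_params(n)
    v=cv2.cvtColor(p,cv2.COLOR_RGB2HSV)
    for s in seeds:
        m=np.zeros(p.shape[:2],np.uint8);cv2.circle(m,s,34,255,-1)
        white=((v[...,2]>120)&(v[...,1]<90)&(m>0)).astype(np.uint8)
        k,lab,st,ce=cv2.connectedComponentsWithStats(white);i=1+np.argmax(st[1:,4])
        cn=cv2.findContours((lab==i).astype(np.uint8),cv2.RETR_EXTERNAL,cv2.CHAIN_APPROX_NONE)[0][0]
        fill=cv2.drawContours(np.zeros_like(white),[cn],-1,1,-1)
        P=depth_pts(c,d,np.argwhere(fill)[:,::-1]);P=P[(P[:,2]>-.02)&(P[:,2]<.06)]
        lid=P[P[:,2]>.028]
        r=cv2.minAreaRect(P[:,:2].astype(np.float32)*1000);rl=cv2.minAreaRect(lid[:,:2].astype(np.float32)*1000)
        teal=((v[...,0]>75)&(v[...,0]<100)&(v[...,1]>70)&(fill>0))
        t=plane(c,np.argwhere(teal)[:,::-1],.036).mean(0) if teal.any() else None
        print(n,s,st[i,4],"lidz",np.median(lid[:,2]).round(4),"rect",r,"lidrect",rl,"teal",teal.sum(),t)
    v2=(v[...,0]>50)&(v[...,0]<90)&(v[...,1]>110)&(v[...,2]>40)
    k,lab,st,ce=cv2.connectedComponentsWithStats(v2.astype(np.uint8))
    for i in range(1,k):
        if st[i,4]>200:
            cn=cv2.findContours((lab==i).astype(np.uint8),cv2.RETR_EXTERNAL,cv2.CHAIN_APPROX_NONE)[0][0]
            Q=plane(c,cn[:,0],.022);print("green",ce[i],st[i,4],cv2.minAreaRect(Q[:,:2].astype(np.float32)*1000))
z=np.load("top0.npz")["p"]
cv2.imwrite("pics/crop1.png",cv2.resize(z[150:270,180:460,::-1],(784,336),interpolation=cv2.INTER_CUBIC))
E
```

```text
top (220, 233) 622 lidz 0.0371 rect ((486.95379638671875, 346.05841064453125), (143.6648406982422, 59.816078186035156), 10.859453201293945) lidrect ((488.4141540527344, 344.2540588378906), (66.26984405517578, 55.68378829956055), 10.315099716186523) teal 79 [0.48747647 0.34462933 0.036     ]
top (284, 191) 594 lidz 0.0375 rect ((623.0337524414062, 126.13621520996094), (140.8562774658203, 58.06488037109375), 14.850057601928711) lidrect ((623.3822631835938, 127.07408142089844), (66.09059143066406, 56.33036804199219), 14.756516456604004) teal 73 [0.62240989 0.12675095 0.036     ]
top (365, 208) 621 lidz 0.0372 rect ((555.669677734375, -142.31381225585938), (61.53752136230469, 142.97755432128906), 68.17172241210938) lidrect ((556.7859497070312, -140.5404052734375), (56.33527374267578, 66.4111557006836), 68.41058349609375) teal 79 [ 0.55618077 -0.14112692  0.036     ]
green [423.61486486 223.77702703] 296 ((501.5459289550781, -349.502197265625), (175.8865966796875, 87.1898422241211), 8.339813232421875)
green [  7.96875  292.371875] 320 ((305.76080322265625, 1032.135498046875), (77.82319641
[... 223 characters left out ...]
60504150390625), (65.59342956542969, 61.59896469116211), 8.546944618225098) teal 20 [0.49004309 0.34684096 0.036     ]
side (312, 221) 849 lidz 0.0352 rect ((624.79443359375, 143.8820343017578), (150.46014404296875, 93.56961059570312), 14.071806907653809) lidrect ((624.9607543945312, 126.739013671875), (67.73455810546875, 58.58298873901367), 15.037610054016113) teal 29 [0.62591594 0.12896587 0.036     ]
side (326, 297) 1267 lidz 0.0366 rect ((564.4456176757812, -126.80794525146484), (89.82760620117188, 144.3710174560547), 69.94584655761719) lidrect ((558.6767578125, -139.47161865234375), (61.16877365112305, 63.365394592285156), 69.29318237304688) teal 62 [ 0.55890185 -0.14033718  0.036     ]
```

View pics/crop1.png

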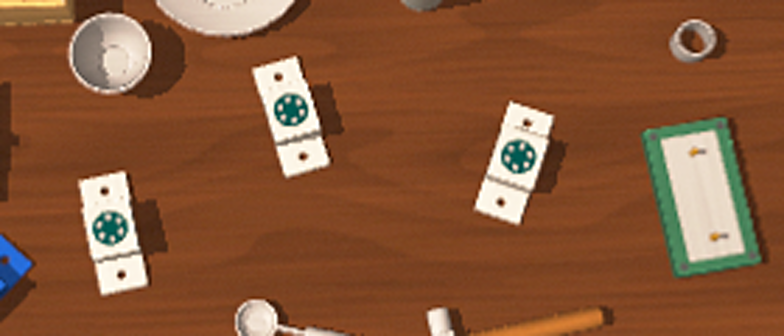

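The crop shows three white cases with teal discs at crop pixels (110,228), (291,110) and (518,156), and the green bolster with its pins at (697,152) and (715,236). Sizes and heights agree with the description. I start with the nearest case, A.

```bash
cat >> h.py <<'E'
def go(x,y,z,yaw):
    o=sensors.get_obs();p=o["ee_pos"];a=np.radians(o["tcp_rot"][2]);d=np.array([x,y,z])-p
    s=[d[0]*np.cos(a)+d[1]*np.sin(a),d[0]*np.sin(a)-d[1]*np.cos(a),-d[2]]
    t=-(np.radians(yaw)-a+np.pi)%(2*np.pi)
    t=(-(np.radians(yaw)-a)+np.pi)%(2*np.pi)-np.pi
    print("xyz mm",np.round(np.array(s)*1000,1),"twist",round(t,3),"| now",p.round(4),o["tcp_rot"].round(2),"q",o["q"].round(1),"F",o["wrist_force"].round(2),"open",o["opening"].round(4),"t",o["time"])
E
python3 -c "
from h import *
go(.488,.345,.2,190.5)"
```

```text
Traceback (most recent call last):
  File "h.py", line 17, in go
    print("xyz mm",np.round(np.array(s)*1000,1),"twist",round(t,3),"| now",p.round(4),o["tcp_rot"].round(2),"q",o["q"].round(1),"F",o["wrist_force"].round(2),"open",o["opening"].round(4),"t",o["time"])
                                                                                                                                                                     ^^^^^^^^^^^^^^^^^^
AttributeError: 'float' object has no attribute 'round'
```

```bash
sed -i 's/o\["opening"\].round(4)/round(o["opening"],4)/; /t=-(np.radians(yaw)-a+np.pi)%/d' h.py
python3 -c "
from h import *
go(.488,.345,.2,190.5)"
```

```text
xyz mm [-378.9  -87.6   47.7] twist -0.452 | now [0.146  0.5301 0.2477] [-179.93   -0.    164.6 ] q [74.6  5.  10.  95.1  0.  90. ] F [-0.03  0.06  0.6 ] open 0.0855 t 0.1
```

Request:
apply_moves(
  motion=[
    {"xyz":[-379,-88,48],"twist":-0.452,"jaw":1},
    {"xyz":[-379,-88,48],"twist":-0.452,"jaw":1},
    {"xyz":[-379,-88,48],"twist":-0.452,"jaw":1},
    {"xyz":[-379,-88,48],"twist":-0.452,"jaw":1},
    {"xyz":[-379,-88,48],"twist":-0.452,"jaw":1},
  ],
  grip_force=60,
)

```text
time: 0.72
ee_pos: [0.4108, 0.3864, 0.2109]
tcp_rot: [-180.0, -0.0, -169.5]
wrist_force: [0.8, 1.6, -0.4]
opening: 0.0855
grasp_force: 0.0
```

```bash
python3 -c "
from h import *
go(.488,.345,.14,190.5)"
```

```text
xyz mm [-68.3 -54.7  70.9] twist 0.0 | now [0.4108 0.3864 0.2109] [-1.8000e+02 -1.0000e-02 -1.6949e+02] q [43.2  6.3  7.3 91.1  0.  32.7] F [ 0.79  1.58 -0.36] open 0.0855 t 0.725
```

Request:
apply_moves(
  motion=[
    {"xyz":[-61,-49,70],"twist":0,"jaw":1},
    {"xyz":[-61,-49,70],"twist":0,"jaw":1},
    {"xyz":[-61,-49,70],"twist":0,"jaw":1},
    {"xyz":[-61,-49,70],"twist":0,"jaw":1},
  ],
)

```text
time: 1.23
ee_pos: [0.478, 0.3508, 0.1418]
tcp_rot: [180.0, -0.0, -169.5]
wrist_force: [0.5, 0.7, -0.6]
opening: 0.0851
grasp_force: 0.0
```

```bash
python3 -c "
from h import *
go(.488,.345,.025,190.5)
c=camera_params('wrist');p,d=camera('wrist');print(c);np.savez('w1.npz',p=p,d=d,**c)
cv2.imwrite('pics/w1.png',p[:,:,::-1])"
```

```text
xyz mm [ -8.8  -7.5 116.8] twist -0.0 | now [0.478  0.3508 0.1418] [ 1.7999e+02 -1.0000e-02 -1.6951e+02] q [36.3 10.   3.9 83.9  0.  25.8] F [ 0.47  0.67 -0.59] open 0.0851 t 1.225
{'mtx': array([[376.82264901,   0.        , 281.12498201],
       [  0.        , 376.82264901, 212.31012222],
       [  0.        ,   0.        ,   1.        ]]), 'k1': -0.03770877301459827, 'rvec': array([-1.86562651, -2.24304967, -0.35937115]), 'tvec': array([-0.25831599, -0.51441797,  0.11307849])}
```

View pics/w1.png

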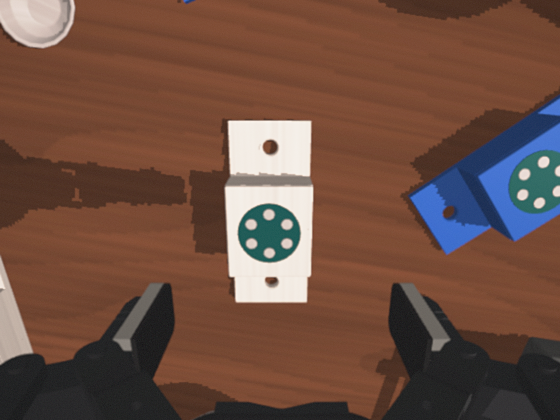

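The wrist view shows the white case with its disc at (269,233) and holes at (270,147) and (272,281), square to the fingers. Now I measure it.

```bash
cat >> h.py <<'E'
def teal(c,p,near=None):
    v=cv2.cvtColor(p,cv2.COLOR_RGB2HSV)
    m=((v[...,0]>75)&(v[...,0]<100)&(v[...,1]>110)&(v[...,2]>40)).astype(np.uint8)
    m=cv2.morphologyEx(m,cv2.MORPH_CLOSE,np.ones((5,5)))
    k,l,s,ce=cv2.connectedComponentsWithStats(m)
    for i in range(1,k):
        if s[i,4]>400:
            cn=cv2.findContours((l==i).astype(np.uint8),0,1)[0][0];e=cv2.fitEllipse(cn)
            print("teal px",np.round(e[0],1),s[i,4],plane(c,e[0],.036).round(4))
def holes(c,p,z=.006):
    v=cv2.cvtColor(p,cv2.COLOR_RGB2HSV)
    w=((v[...,2]>140)&(v[...,1]<90)).astype(np.uint8)
    cs,hi=cv2.findContours(w,cv2.RETR_CCOMP,cv2.CHAIN_APPROX_NONE)
    for q,h in zip(cs,hi[0]):
        a=cv2.contourArea(q)
        if h[3]>=0 and 40<a<600 and len(q)>5:
            e=cv2.fitEllipse(q);print("hole px",np.round(e[0],1),a,plane(c,e[0],z).round(4))
E
python3 -c "
from h import *
z=np.load('w1.npz');teal(z,z['p']);holes(z,z['p'])"
```

```text
teal px [535.7 182.3] 1940 [[0.4239 0.5078 0.036 ]]
teal px [268.6 232.5] 1949 [[0.489 0.345 0.036]]
hole px [271.7 280.9] 102.0 [[0.5401 0.3553 0.006 ]]
hole px [270.1 146.6] 184.5 [[0.4377 0.3361 0.006 ]]
hole px [63.3 26.9] 40.5 [[0.3856 0.1918 0.006 ]]
```

Request:
apply_moves(
  motion=[
    {"xyz":[-9,-7,20],"jaw":1},
    {"xyz":[-9,-7,60],"jaw":1},
    {"xyz":[-9,-7,60],"jaw":1},
    {"xyz":[-9,-7,60],"jaw":1},
  ],
)

```text
validation failed for argument at $.mo...
```

```bash
python3 -c "
from h import *
go(.489,.3455,.025,190.6)"
```

```text
xyz mm [ -9.8  -7.7 117.4] twist -0.001 | now [0.4779 0.3512 0.1424] [ 1.7996e+02  5.0000e-02 -1.6947e+02] q [36.3 10.   3.9 83.9  0.  25.8] F [-0.19 -0.47  0.6 ] open 0.0854 t 1.275
```

Every row needs all of its fields.

Request:
apply_moves(
  motion=[
    {"xyz":[-10,-7.5,20],"twist":0,"jaw":1},
    {"xyz":[-10,-7.5,60],"twist":0,"jaw":1},
    {"xyz":[-10,-7.5,60],"twist":0,"jaw":1},
    {"xyz":[-10,-7.5,60],"twist":0,"jaw":1},
  ],
)

```text
time: 1.78
ee_pos: [0.4896, 0.3453, 0.0823]
tcp_rot: [180.0, 0.0, -169.5]
wrist_force: [1.3, 0.9, 0.8]
opening: 0.0853
grasp_force: 0.0
```

```bash
python3 -c "
from h import *
go(.489,.3455,.025,190.6)"
```

```text
xyz mm [ 0.6  0.3 57.3] twist -0.001 | now [0.4896 0.3453 0.0823] [ 1.7998e+02  4.0000e-02 -1.6948e+02] q [35.2 11.6 -0.9 77.5 -0.  24.7] F [1.29 0.88 0.76] open 0.0853 t 1.775
```

Request:
apply_moves(
  motion=[
    {"xyz":[0.5,0,40],"twist":0,"jaw":1},
    {"xyz":[0.5,0,57],"twist":0,"jaw":1},
    {"xyz":[0.5,0,57],"twist":0,"jaw":1},
    {"xyz":[0.5,0,57],"twist":0,"jaw":0},
    {"xyz":[0.5,0,57],"twist":0,"jaw":-0.5},
  ],
)

```text
time: 2.4
ee_pos: [0.4898, 0.3455, 0.0264]
tcp_rot: [179.9, 0.1, -169.5]
wrist_force: [0.8, 0.5, -1.1]
opening: 0.055
grasp_force: 64.5
```

Request:
apply_moves(
  motion=[
    {"xyz":[0,0,0],"twist":0,"jaw":-0.5},
    {"xyz":[0,0,0],"twist":0,"jaw":-0.5},
    {"xyz":[0,0,0],"twist":0,"jaw":-0.5},
  ],
)

```text
time: 2.78
ee_pos: [0.4898, 0.3455, 0.0263]
tcp_rot: [179.9, 0.1, -169.5]
wrist_force: [-1.1, -0.3, 6.4]
opening: 0.0551
grasp_force: 65.8
```

```bash
python3 -c "
from h import *
go(.489,.3455,.025,190.6)
o=sensors.get_obs();print(o['torque'],o['grasp_force'])"
```

```text
xyz mm [0.8 0.2 1.3] twist -0.002 | now [0.4898 0.3455 0.0263] [ 1.7994e+02  1.5000e-01 -1.6951e+02] q [35.2 13.  -5.5 71.3 -0.  24.7] F [-1.1  -0.27  6.37] open 0.0551 t 2.775
[-0.20480117  0.11154671  0.00049482] 65.7800343632698
```

Request:
apply_moves(
  motion=[
    {"xyz":[0,0,-15],"twist":0,"jaw":-0.5},
    {"xyz":[0,0,-30],"twist":0,"jaw":-0.5},
    {"xyz":[0,0,-30],"twist":0,"jaw":-0.5},
    {"xyz":[0,0,-30],"twist":0,"jaw":-0.5},
    {"xyz":[0,0,-30],"twist":0,"jaw":-0.5},
  ],
)

```text
time: 3.4
ee_pos: [0.4887, 0.3447, 0.0537]
tcp_rot: [-180.0, -0.1, -169.5]
wrist_force: [-0.2, -0.1, -2.7]
opening: 0.055
grasp_force: 64.7
```

```bash
cat >> h.py <<'E'
def weigh(n=10):
    F=[]
    for i in range(n): camera("wrist");o=sensors.get_obs();F.append(np.r_[o["wrist_force"],o["torque"]])
    print("weigh",np.mean(F,0).round(3),"sd",np.std(F,0).round(2),o["grasp_force"])
E
python3 -c "
from h import *
weigh()
go(.489,.3455,.025,190.6)"
```

```text
weigh [ 1.69e-01  2.68e-01 -2.75e+00  1.00e-02 -7.00e-03 -2.00e-03] sd [0.52 0.44 0.33 0.04 0.03 0.05] 64.73013639450073
xyz mm [-0.1  0.5 29.3] twist -0.002 | now [0.489  0.345  0.0543] [-180.     0.  -169.5] q [35.2 12.2 -3.3 74.5 -0.  24.7] F [ 0.99  0.3  -2.89] open 0.0549 t 3.9
```

2.75 N is about 280 g, so A is light. I put it back.

Request:
apply_moves(
  motion=[
    {"xyz":[0,0,15],"twist":0,"jaw":-0.5},
    {"xyz":[0,0,25],"twist":0,"jaw":-0.5},
    {"xyz":[0,0,28.5],"twist":0,"jaw":-0.5},
    {"xyz":[0,0,28.5],"twist":0,"jaw":-0.5},
    {"xyz":[0,0,28.5],"twist":0,"jaw":-0.5},
  ],
)

```text
time: 4.53
ee_pos: [0.4884, 0.3446, 0.0263]
tcp_rot: [-180.0, -0.1, -169.5]
wrist_force: [-6.4, -4.3, 7.2]
opening: 0.0546
grasp_force: 66.1
```

Request:
apply_moves(
  motion=[
    {"xyz":[0,0,0],"twist":0,"jaw":1},
    {"xyz":[0,0,0],"twist":0,"jaw":1},
    {"xyz":[0,0,0],"twist":0,"jaw":1},
    {"xyz":[0,0,-55],"twist":0,"jaw":1},
    {"xyz":[0,0,-100],"twist":0,"jaw":1},
  ],
)

```text
time: 5.15
ee_pos: [0.4889, 0.3449, 0.1272]
tcp_rot: [-180.0, -0.0, -169.5]
wrist_force: [0.6, 0.6, -0.6]
opening: 0.0853
grasp_force: 0.0
```

```bash
python3 -c "
from h import *
go(.61,.126,.142,194.8)"
```

```text
xyz mm [ -79.2 -237.3  -14.8] twist -0.075 | now [0.4889 0.3449 0.1272] [-180.    -0.  -169.5] q [35.2 10.9  3.3 82.4  0.  24.7] F [ 0.64  0.6  -0.63] open 0.0853 t 5.15
```

Request:
apply_moves(
  motion=[
    {"xyz":[-79,-237,-15],"twist":-0.075,"jaw":1},
    {"xyz":[-79,-237,-15],"twist":-0.075,"jaw":1},
    {"xyz":[-79,-237,-15],"twist":-0.075,"jaw":1},
    {"xyz":[-79,-237,-15],"twist":-0.075,"jaw":1},
    {"xyz":[-79,-237,-15],"twist":-0.075,"jaw":1},
  ],
)

```text
time: 5.78
ee_pos: [0.6115, 0.1225, 0.1407]
tcp_rot: [-180.0, 0.0, -165.5]
wrist_force: [-0.8, 0.7, -0.1]
opening: 0.0851
grasp_force: 0.0
```

Request:
apply_moves(
  motion=[
    {"xyz":[0,0,0],"twist":0,"jaw":1},
    {"xyz":[0,0,0],"twist":0,"jaw":1},
  ],
)

```text
time: 6.02
ee_pos: [0.6093, 0.1274, 0.1407]
tcp_rot: [180.0, -0.0, -165.1]
wrist_force: [-0.4, 0.5, -0.3]
opening: 0.0855
grasp_force: 0.0
```

```bash
python3 -c "
from h import *
c=camera_params('wrist');p,d=camera('wrist');teal(c,p);holes(c,p)
go(.623,.127,.0265,194.8)
c=camera_params('top');p,d=camera('top');np.savez('top1.npz',p=p,d=d)
"
```

```text
teal px [273.6 239.8] 1912 [[0.6245 0.1269 0.036 ]]
hole px [275.4 286.9] 91.5 [[0.6748 0.1408 0.006 ]]
hole px [275.2 153.6] 184.5 [[0.5739 0.1143 0.006 ]]
xyz mm [-13.1  -4.1 114.3] twist 0.002 | now [0.6093 0.1276 0.1408] [ 1.7999e+02 -1.0000e-02 -1.6511e+02] q [11.8 14.2  8.6 84.5  0.  -3.1] F [-0.41  0.12 -0.58] open 0.0855 t 6.075
```

Request:
apply_moves(
  motion=[
    {"xyz":[-14.5,-4.3,40],"twist":0,"jaw":1},
    {"xyz":[-14.5,-4.3,80],"twist":0,"jaw":1},
    {"xyz":[-14.5,-4.3,114],"twist":0,"jaw":1},
    {"xyz":[-14.5,-4.3,114],"twist":0,"jaw":1},
    {"xyz":[-14.5,-4.3,114],"twist":0,"jaw":1},
  ],
)

```text
time: 6.75
ee_pos: [0.6254, 0.1265, 0.0286]
tcp_rot: [-180.0, 0.1, -165.2]
wrist_force: [0.4, -0.2, 0.5]
opening: 0.0854
grasp_force: 0.0
```

Request:
apply_moves(
  motion=[
    {"xyz":[0,0,0],"twist":0,"jaw":0},
    {"xyz":[0,0,0],"twist":0,"jaw":-0.5},
    {"xyz":[0,0,0],"twist":0,"jaw":-0.5},
    {"xyz":[0,0,0],"twist":0,"jaw":-0.5},
  ],
)

```text
time: 7.25
ee_pos: [0.6258, 0.1263, 0.0289]
tcp_rot: [180.0, 0.2, -165.2]
wrist_force: [-1.7, 2.5, 6.3]
opening: 0.0551
grasp_force: 66.8
```

Request:
apply_moves(
  motion=[
    {"xyz":[0,0,-15],"twist":0,"jaw":-0.5},
    {"xyz":[0,0,-30],"twist":0,"jaw":-0.5},
    {"xyz":[0,0,-30],"twist":0,"jaw":-0.5},
    {"xyz":[0,0,-30],"twist":0,"jaw":-0.5},
    {"xyz":[0,0,-30],"twist":0,"jaw":-0.5},
  ],
)

```text
time: 7.88
ee_pos: [0.6245, 0.1258, 0.0561]
tcp_rot: [180.0, -0.1, -165.2]
wrist_force: [-0.5, 0.6, -6.1]
opening: 0.0547
grasp_force: 65.5
```

```bash
python3 -c "
from h import *
weigh()
go(.6244,.1272,.0265,194.8)"
```

```text
weigh [ 0.372 -0.13  -6.199  0.008 -0.013  0.01 ] sd [0.52 0.45 0.6  0.03 0.04 0.03] 65.46327084302902
xyz mm [ 0.2  1.4 30.4] twist -0.0 | now [0.6249 0.1259 0.0569] [ 180.     0.  -165.2] q [11.4 17.4  3.3 75.9  0.  -3.4] F [ 0.07  0.29 -6.45] open 0.0547 t 8.375
```

6.2 N is about 630 g, so B is the heavy case. I lift it high and find the bolster.

Request:
apply_moves(
  motion=[
    {"xyz":[0,0,-60],"twist":0,"jaw":-0.5},
    {"xyz":[0,0,-115],"twist":0,"jaw":-0.5},
    {"xyz":[0,0,-115],"twist":0,"jaw":-0.5},
    {"xyz":[0,0,-115],"twist":0,"jaw":-0.5},
  ],
)

```text
time: 8.88
ee_pos: [0.6247, 0.1258, 0.1706]
tcp_rot: [180.0, -0.1, -165.2]
wrist_force: [-0.5, -0.1, -6.5]
opening: 0.0548
grasp_force: 68.8
```

```bash
python3 -c "
from h import *
c=camera_params('top');print('pins',plane(c,[(428.5,204.3),(434.9,234.3)],.037).round(4))
p,d=camera('top');v=cv2.cvtColor(p,cv2.COLOR_RGB2HSV)
m=((v[...,0]>40)&(v[...,0]<90)&(v[...,1]>70)).astype(np.uint8);m[:,:395]=0;m[:,470:]=0;m[:185]=0;m[255:]=0
q=cv2.findNonZero(m).reshape(-1,2);Q=plane(c,q,.022)[:,:2];print(len(q),cv2.minAreaRect(Q.astype(np.float32)*1000))
w=camera_params('wrist');o,r=rays(w,(280,210));print('cam',o,r/np.linalg.norm(r))
go(.60,-.345,.172,188)
"
```

```text
pins [[ 0.5528 -0.3524  0.037 ]
 [ 0.4515 -0.3636  0.037 ]]
685 ((503.1111145019531, -355.8585510253906), (180.39295959472656, 105.34725952148438), 7.679032802581787)
cam [0.54672977 0.10564368 0.29620216] [[ 0.29416329  0.07510473 -0.95279968]]
xyz mm [ 143.6 -448.9   -2.4] twist 0.119 | now [0.6242 0.1257 0.1696] [ 1.7999e+02 -1.7000e-01 -1.6521e+02] q [11.4 16.4 14.4 88.3 -0.  -3.4] F [-0.71  0.68 -6.76] open 0.0548 t 8.925
```

```bash
python3 -c "
from h import *
go(.558,-.253,.18,187.7)"
```

```text
xyz mm [ 160.7 -349.2  -10.4] twist 0.124 | now [0.6242 0.1257 0.1696] [ 1.7999e+02 -1.7000e-01 -1.6521e+02] q [11.4 16.4 14.4 88.3 -0.  -3.4] F [-0.71  0.68 -6.76] open 0.0548 t 8.925
```

Request:
apply_moves(
  motion=[
    {"xyz":[16,-35,-1],"twist":0.012,"jaw":-0.5},
    {"xyz":[36,-79,-2],"twist":0.028,"jaw":-0.5},
    {"xyz":[56,-122,-4],"twist":0.044,"jaw":-0.5},
    {"xyz":[76,-166,-5],"twist":0.06,"jaw":-0.5},
    {"xyz":[96,-209,-6],"twist":0.074,"jaw":-0.5},
  ],
)

```text
time: 9.55
ee_pos: [0.5842, -0.1021, 0.1754]
tcp_rot: [179.9, -0.2, -169.5]
wrist_force: [1.5, -0.6, -6.5]
opening: 0.0548
grasp_force: 68.8
```

Request:
apply_moves(
  motion=[
    {"xyz":[30,-40,-1],"twist":0.02,"jaw":-0.5},
    {"xyz":[48,-84,-2],"twist":0.035,"jaw":-0.5},
    {"xyz":[60,-120,-4],"twist":0.05,"jaw":-0.5},
    {"xyz":[65,-140,-4],"twist":0.05,"jaw":-0.5},
    {"xyz":[65,-140,-4],"twist":0.05,"jaw":-0.5},
  ],
)

```text
time: 10.18
ee_pos: [0.5466, -0.2511, 0.18]
tcp_rot: [179.9, -0.1, -172.4]
wrist_force: [-0.4, 0.3, -6.1]
opening: 0.0546
grasp_force: 68.8
```

```bash
python3 -c "
from h import *
for i in range(4): camera('top')
go(.558,-.253,.18,187.7)
c=camera_params('wrist');p,d=camera('wrist');np.savez('w2.npz',p=p,d=d,**c)
cv2.imwrite('pics/w2.png',p[:,:,::-1]);go(.558,-.253,.18,187.7)"
```

```text
xyz mm [-10.1  -5.2   1.3] twist 0.001 | now [ 0.5473 -0.2492  0.1813] [ 1.7996e+02 -4.0000e-02 -1.7224e+02] q [-24.5  11.3   9.7  88.5   0.  -32.3] F [ 0.32 -0.37 -6.53] open 0.0544 t 10.375
xyz mm [-10.   -5.2   1.5] twist 0.001 | now [ 0.5474 -0.2492  0.1815] [ 1.7997e+02 -2.0000e-02 -1.7223e+02] q [-24.5  11.3   9.7  88.5   0.  -32.3] F [-0.26  0.74 -6.97] open 0.0548 t 10.425
```

View pics/w2.png

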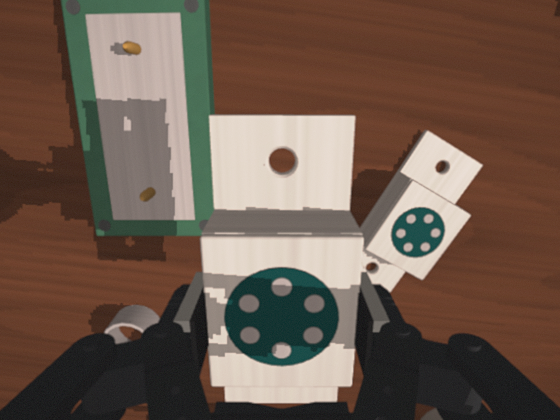

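The wrist view shows the pins at (131,48) and (148,194), the held case's hole at (283,161) and its disc at (281,316).

```bash
python3 - <<'E'
from h import *
c=np.load('w2.npz');p=c['p'];v=cv2.cvtColor(p,cv2.COLOR_RGB2HSV);tz=sensors.get_obs()['ee_pos'];print(tz)
m=((v[...,0]>9)&(v[...,0]<28)&(v[...,1]>120)&(v[...,2]>50)).astype(np.uint8)
for x0,y0 in((131,48),(148,194)):
    a=m.copy();k=np.zeros_like(m);k[y0-16:y0+17,x0-16:x0+17]=1;a*=k
    kk,l,s,ce=cv2.connectedComponentsWithStats(a);i=1+np.argmax(s[1:,4]);q=np.argwhere(l==i)[:,::-1]
    o,_=rays(c,(0,0));P=plane(c,q,.022);n=o[:2];u=P[:,:2].mean(0)-n;u/=np.linalg.norm(u)
    t=(P[:,:2]-n)@u;lat=(P[:,:2]-n)@np.array([-u[1],u[0]]);h=o[2]
    tb=t.min()+.004                      # base: near edge of 8 mm circle
    tt=t.max()*(h-.042)/(h-.022)-.0015   # tip: far edge of 3 mm circle
    L=(lat.max()+lat.min())/2
    print('pin',len(q),ce[i].round(1),'rayspan',t.min().round(4),t.max().round(4),'latw',np.ptp(lat).round(4),
     'base-xy',(n+u*tb+np.array([-u[1],u[0]])*L).round(4),'tip-xy',(n+u*tt+np.array([-u[1],u[0]])*L*(h-.042)/(h-.022)).round(4))
# seat and green outlines
w=((v[...,1]<75)&(v[...,2]>70)).astype(np.uint8)
g=((v[...,0]>45)&(v[...,0]<90)&(v[...,1]>90)&(v[...,2]>30)).astype(np.uint8);g[:,205:]=0
q=cv2.findNonZero(g).reshape(-1,2);print('green rect',cv2.minAreaRect(plane(c,q,.022)[:,:2].astype(np.float32)*1000))
u=tz[2]-.0289
teal({k:c[k] for k in('mtx','k1','rvec','tvec')},p)
print('lid centre',plane(c,(281,316),u+.036))
holes(c,p,u+.006)
E
```

```text
[ 0.54740568 -0.24922035  0.18153268]
pin 164 [131.4  47.5] rayspan 0.103 0.1154 latw 0.0071 base-xy [ 0.4537 -0.3659] tip-xy [ 0.4538 -0.3647]
pin 121 [147.1 194. ] rayspan 0.1248 0.1381 latw 0.0066 base-xy [ 0.5579 -0.3518] tip-xy [ 0.5565 -0.3504]
green rect ((508.92327880859375, -359.0400695800781), (170.8028564453125, 93.85256958007812), 7.091376304626465)
teal px [417.6 231.7] 1336 [[ 0.5573 -0.1404  0.036 ]]
teal px [281.1 316.1] 6506 [[ 0.6464 -0.2351  0.036 ]]
lid centre [[ 0.54593733 -0.24902826  0.18863268]]
hole px [371.8 267.3] 109.5 [[ 0.5359 -0.2102  0.1586]]
hole px [442.1 166.6] 146.5 [[ 0.4881 -0.1913  0.1586]]
hole px [126.1  48.3] 348.0 [[ 0.4607 -0.3182  0.1586]]
```

```bash
python3 -c "
from h import *
c=np.load('w2.npz');u=.1526
print(plane(c,(283,161),u+.006))
go(.507,-.358,.12,187.8)"
```

```text
[[ 0.49461646 -0.25519991  0.1586    ]]
xyz mm [  54.7 -102.3   61.5] twist -0.001 | now [ 0.5474 -0.2492  0.1815] [ 1.7997e+02 -2.0000e-02 -1.7223e+02] q [-24.5  11.3   9.7  88.5   0.  -32.3] F [-0.26  0.74 -6.97] open 0.0548 t 10.425
```

Request:
apply_moves(
  motion=[
    {"xyz":[20,-35,0],"twist":0,"jaw":-0.5},
    {"xyz":[40,-75,0],"twist":0,"jaw":-0.5},
    {"xyz":[54.7,-102,10],"twist":0,"jaw":-0.5},
    {"xyz":[54.7,-102,40],"twist":0,"jaw":-0.5},
    {"xyz":[54.7,-102,60],"twist":0,"jaw":-0.5},
  ],
)

```text
time: 11.05
ee_pos: [0.5065, -0.3582, 0.1204]
tcp_rot: [180.0, -0.0, -172.3]
wrist_force: [0.5, 0.5, -5.9]
opening: 0.0546
grasp_force: 69.0
```

```bash
python3 -c "
from h import *
for i in range(5): camera('top')
c=camera_params('wrist');p,d=camera('wrist');np.savez('w3.npz',p=p,d=d,**c)
cv2.imwrite('pics/w3.png',p[:,:,::-1]);go(.507,-.358,.09,187.8)"
```

```text
xyz mm [ 0.3  0.6 33.3] twist -0.001 | now [ 0.5073 -0.3586  0.1233] [-1.7993e+02  8.0000e-02 -1.7227e+02] q [-35.3  14.    6.5  82.4   0.  -43. ] F [ 0.26 -0.39 -5.27] open 0.0548 t 11.35
```

View pics/w3.png

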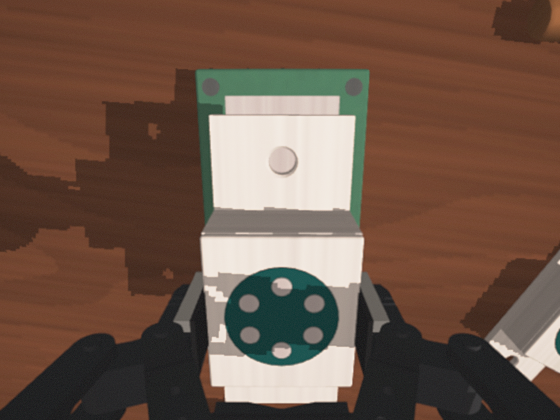

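The view shows the green end edge at row 70, bolts at (211,87) and (353,87), the case's front edge at row 115 and its hole at (283,160). I compute the relative alignment in tool axes.

```bash
python3 - <<'E'
from h import *
c=np.load('w3.npz');p=c['p'];v=cv2.cvtColor(p,cv2.COLOR_RGB2HSV).astype(int)
o=sensors.get_obs()['ee_pos'];a=np.radians(187.73);T=np.array([[np.cos(a),np.sin(a)],[np.sin(a),-np.cos(a)]])
loc=lambda uv,z:((plane(c,uv,z)[:,:2]-o[:2])@T.T*1000).round(2)
g=((v[...,0]>45)&(v[...,0]<90)&(v[...,1]>80)&(v[...,2]>30))
top=[(x,np.argmax(g[:140,x])) for x in range(215,350,15)];print('green end',[r for _,r in top],loc(top,.022)[:,0])
for y in(80,95,110):
    xs=np.flatnonzero(g[y,150:420])+150;print('green sides',xs[0],xs[-1],loc([(xs[0]-.5,y),(xs[-1]+.5,y)],.022).tolist())
w=(v[...,1]<60)&(v[...,2]>190)
for y in(125,140,180,200):
    xs=np.flatnonzero(w[y,180:400])+180;print('flange sides',xs[0],xs[-1],loc([(xs[0]-.5,y),(xs[-1]+.5,y)],o[2]-.0229).tolist())
gr=cv2.cvtColor(p,cv2.COLOR_RGB2GRAY)
print('col282 rows 90-125',gr[90:125,260].tolist())
fe=[(x,115) for x in(220,345)];print('flange end',loc(fe,o[2]-.0229))
b=cv2.HoughCircles(gr,cv2.HOUGH_GRADIENT,1,60,param1=80,param2=10,minRadius=6,maxRadius=17)
for q in b[0]:
    if q[1]<170 and 190<q[0]<380: print('circ',q,loc(q[:2],.022),loc(q[:2],o[2]-.0229))
E
```

```text
green end [np.int64(70), np.int64(70), np.int64(70), np.int64(70), np.int64(70), np.int64(70), np.int64(70), np.int64(70), np.int64(70)] [90.87 90.83 90.81 90.79 90.79 90.79 90.8  90.82 90.86]
green sides 196 367 [[85.51, -48.48], [85.54, 49.99]]
green sides 198 366 [[77.24, -47.86], [77.28, 49.95]]
green sides 199 365 [[68.8, -47.81], [68.84, 49.93]]
flange sides 210 354 [[67.23, -27.18], [67.26, 29.02]]
flange sides 211 353 [[61.46, -27.11], [61.48, 28.97]]
flange sides 213 350 [[45.38, -27.2], [45.41, 28.69]]
flange sides 214 349 [[36.94, -27.26], [36.97, 28.76]]
col282 rows 90-125 [109, 110, 111, 109, 111, 141, 190, 207, 207, 204, 205, 203, 204, 203, 204, 205, 203, 204, 205, 205, 204, 205, 206, 199, 172, 192, 228, 233, 231, 232, 233, 231, 232, 231, 232]
flange end [[ 71.   -22.92]
 [ 71.02  25.14]]
circ [282.5 159.5  14.1] [[39.54  1.39]] [[53.73  1.14]]
circ [353.5  86.5   8.2] [[81.94 42.15]] [[81.5  27.83]]
```

Alignment is within about 0.5 mm. I descend to just above the pins, then take small steps.

Request:
apply_moves(
  motion=[
    {"xyz":[-0.3,0.3,20],"twist":0,"jaw":-0.5},
    {"xyz":[-0.3,0.3,38],"twist":0,"jaw":-0.5},
    {"xyz":[-0.3,0.3,48],"twist":0,"jaw":-0.5},
    {"xyz":[-0.3,0.3,48],"twist":0,"jaw":-0.5},
    {"xyz":[-0.3,0.3,48],"twist":0,"jaw":-0.5},
  ],
)

```text
time: 11.98
ee_pos: [0.5072, -0.3585, 0.0746]
tcp_rot: [-180.0, 0.0, -172.3]
wrist_force: [0.3, -0.2, -5.5]
opening: 0.0543
grasp_force: 69.0
```

Request:
apply_moves(
  motion=[
    {"xyz":[0,0,1],"twist":0,"jaw":-0.5},
    {"xyz":[0,0,2],"twist":0,"jaw":-0.5},
    {"xyz":[0,0,3],"twist":0,"jaw":-0.5},
    {"xyz":[0,0,4],"twist":0,"jaw":-0.5},
    {"xyz":[0,0,5],"twist":0,"jaw":-0.5},
  ],
)

```text
time: 12.6
ee_pos: [0.5069, -0.3583, 0.0688]
tcp_rot: [-180.0, -0.0, -172.3]
wrist_force: [0.6, 0.3, -6.0]
opening: 0.0548
grasp_force: 69.0
```

```bash
python3 -c "
from h import *
weigh(4)
go(.507,-.358,.0505,187.8)"
```

```text
weigh [ 1.24e-01  1.61e-01 -6.17e+00 -5.00e-03 -2.50e-02 -2.30e-02] sd [0.27 0.27 0.23 0.01 0.01 0.01] 69.01504576206207
xyz mm [-0.1  0.3 18.3] twist -0.002 | now [ 0.5069 -0.3583  0.0688] [ 180.     -0.   -172.31] q [-35.3  14.9   1.5  76.6  -0.  -42.9] F [-0.33 -0.22 -6.28] open 0.0547 t 12.8
```

Request:
apply_moves(
  motion=[
    {"xyz":[0,0,1],"twist":0,"jaw":-0.5},
    {"xyz":[0,0,2],"twist":0,"jaw":-0.5},
    {"xyz":[0,0,3],"twist":0,"jaw":-0.5},
    {"xyz":[0,0,4],"twist":0,"jaw":-0.5},
    {"xyz":[0,0,5],"twist":0,"jaw":-0.5},
  ],
)

```text
time: 13.42
ee_pos: [0.5069, -0.3583, 0.0638]
tcp_rot: [180.0, -0.0, -172.3]
wrist_force: [0.2, -0.0, -6.5]
opening: 0.0546
grasp_force: 69.0
```

```bash
python3 -c "
from h import *
weigh(4)
go(.507,-.358,.0505,187.8)"
```

```text
weigh [ 1.030e-01  2.790e-01 -6.103e+00  1.300e-02  2.000e-03 -2.500e-02] sd [0.63 0.57 0.38 0.04 0.01 0.02] 69.01521116495132
xyz mm [-0.1  0.3 13.4] twist -0.002 | now [ 0.5069 -0.3583  0.0639] [-180.     -0.   -172.31] q [-35.3  15.    1.1  76.1  -0.  -42.9] F [ 0.19  0.94 -5.89] open 0.0545 t 13.625
```

Request:
apply_moves(
  motion=[
    {"xyz":[0,0,1],"twist":0,"jaw":-0.5},
    {"xyz":[0,0,2],"twist":0,"jaw":-0.5},
    {"xyz":[0,0,3],"twist":0,"jaw":-0.5},
    {"xyz":[0,0,4],"twist":0,"jaw":-0.5},
    {"xyz":[0,0,5],"twist":0,"jaw":-0.5},
  ],
)

```text
time: 14.25
ee_pos: [0.5069, -0.3583, 0.0588]
tcp_rot: [-180.0, -0.0, -172.3]
wrist_force: [0.6, -0.8, -6.1]
opening: 0.0547
grasp_force: 69.0
```

Request:
apply_moves(
  motion=[
    {"xyz":[0,0,1],"twist":0,"jaw":-0.5},
    {"xyz":[0,0,2],"twist":0,"jaw":-0.5},
    {"xyz":[0,0,3],"twist":0,"jaw":-0.5},
    {"xyz":[0,0,4],"twist":0,"jaw":-0.5},
    {"xyz":[0,0,5],"twist":0,"jaw":-0.5},
  ],
)

```text
time: 14.88
ee_pos: [0.5069, -0.3583, 0.0538]
tcp_rot: [-180.0, 0.0, -172.3]
wrist_force: [0.2, -0.2, -5.3]
opening: 0.0547
grasp_force: 69.0
```

```bash
python3 -c "
from h import *
weigh(4)
go(.507,-.358,.0505,187.8)"
```

```text
weigh [-2.110e-01 -1.410e-01 -5.986e+00  2.000e-03 -2.000e-03  2.000e-02] sd [0.27 0.44 0.68 0.02 0.01 0.04] 69.01509046554565
xyz mm [-0.1  0.3  3.3] twist -0.002 | now [ 0.5069 -0.3583  0.0538] [ 180.     -0.   -172.31] q [-35.3  15.2   0.2  75.    0.  -42.9] F [ 0.13 -0.07 -7.16] open 0.0547 t 15.075
```

Now the last 3 mm or so.

Request:
apply_moves(
  motion=[
    {"xyz":[0,0,0.7],"twist":0,"jaw":-0.5},
    {"xyz":[0,0,1.4],"twist":0,"jaw":-0.5},
    {"xyz":[0,0,2.0],"twist":0,"jaw":-0.5},
    {"xyz":[0,0,2.6],"twist":0,"jaw":-0.5},
    {"xyz":[0,0,2.6],"twist":0,"jaw":-0.5},
  ],
)

```text
time: 15.7
ee_pos: [0.5069, -0.3583, 0.0512]
tcp_rot: [180.0, -0.0, -172.3]
wrist_force: [0.0, -0.4, -6.4]
opening: 0.0549
grasp_force: 69.0
```

```bash
python3 -c "
from h import *
weigh(4)
go(.507,-.358,.0505,187.8)"
```

```text
weigh [-3.990e-01 -1.870e-01 -6.268e+00  1.000e-02 -1.000e-03 -1.700e-02] sd [0.38 0.27 0.42 0.02 0.03 0.02] 69.01481240987778
xyz mm [-0.1  0.4  0.8] twist -0.002 | now [ 0.5069 -0.3584  0.0513] [-179.99    0.   -172.31] q [-35.3  15.3   0.   74.7  -0.  -42.9] F [-0.01  0.16 -6.19] open 0.0547 t 15.9
```

Request:
apply_moves(
  motion=[
    {"xyz":[0,0,0.4],"twist":0,"jaw":-0.5},
    {"xyz":[0,0,0.8],"twist":0,"jaw":-0.5},
    {"xyz":[0,0,1.1],"twist":0,"jaw":-0.5},
    {"xyz":[0,0,1.1],"twist":0,"jaw":-0.5},
  ],
)

```text
time: 16.4
ee_pos: [0.5069, -0.3584, 0.0509]
tcp_rot: [-180.0, 0.0, -172.3]
wrist_force: [-4.3, 1.7, 4.6]
opening: 0.0549
grasp_force: 70.4
```

```bash
python3 -c "
from h import *
weigh(4)
go(.507,-.358,.0505,187.8)"
```

```text
weigh [-4.856  2.374  5.176  0.76   0.896  0.034] sd [0.58 0.35 0.57 0.02 0.01 0.02] 70.57790815830231
xyz mm [-0.1  0.4  0.4] twist -0.002 | now [ 0.5069 -0.3584  0.0509] [-1.7998e+02  2.0000e-02 -1.7232e+02] q [-35.3  15.3  -0.   74.7  -0.  -42.9] F [-4.88  2.67  5.53] open 0.0546 t 16.6
```

The case is seated: about 11 N bears on the bolster at the expected height. I release and retreat.

Request:
apply_moves(
  motion=[
    {"xyz":[0,0,0],"twist":0,"jaw":-0.1},
    {"xyz":[0,0,0],"twist":0,"jaw":0.4},
    {"xyz":[0,0,0],"twist":0,"jaw":1},
    {"xyz":[0,0,0],"twist":0,"jaw":1},
    {"xyz":[0,0,0],"twist":0,"jaw":1},
  ],
)

```text
time: 17.23
ee_pos: [0.507, -0.3584, 0.0501]
tcp_rot: [-180.0, 0.0, -172.3]
wrist_force: [0.2, -0.5, -0.1]
opening: 0.0856
grasp_force: 0.0
```

Request:
apply_moves(
  motion=[
    {"xyz":[0,0,-20],"twist":0,"jaw":1},
    {"xyz":[0,0,-60],"twist":0,"jaw":1},
    {"xyz":[0,0,-100],"twist":0,"jaw":1},
    {"xyz":[0,0,-100],"twist":0,"jaw":1},
    {"xyz":[0,0,-100],"twist":0,"jaw":1},
  ],
)

```text
time: 17.85
ee_pos: [0.5069, -0.3584, 0.1506]
tcp_rot: [-180.0, 0.0, -172.3]
wrist_force: [-0.7, -0.3, 0.1]
opening: 0.0851
grasp_force: 0.0
```

```bash
python3 -c "
from h import *
go(.507,-.358,.15,187.8)
c=camera_params('wrist');p,d=camera('wrist');cv2.imwrite('pics/w4.png',p[:,:,::-1])
v=cv2.cvtColor(p,cv2.COLOR_RGB2HSV);m=np.zeros(p.shape[:2],bool);m[100:380,180:380]=1
P=depth_pts(c,d,np.argwhere(m)[:,::-1]);L=P[(P[:,2]>.050)&(P[:,2]<.066)];A=np.c_[L[:,:2],np.ones(len(L))];f=np.linalg.lstsq(A,L[:,2],rcond=None)[0]
print('lid z',np.median(L[:,2]),'tilt',f[:2],len(L))
pt,dt=camera('top');cv2.imwrite('pics/top2.png',pt[:,:,::-1]);z=np.load('top0.npz')['p']
print('moved?',np.abs(pt[150:300,90:310].astype(int)-z[150:300,90:310]).max(2).__gt__(60).sum())
"
```

```text
xyz mm [-0.1  0.4  0.6] twist -0.002 | now [ 0.5069 -0.3584  0.1506] [-1.7998e+02  2.0000e-02 -1.7231e+02] q [-35.3  13.8   9.3  85.4  -0.  -42.9] F [-0.68 -0.33  0.07] open 0.0851 t 17.85
lid z 0.05898605337644974 tilt [0.01311915 0.0022134 ] 9040
moved? 754
```

View pics/w4.png

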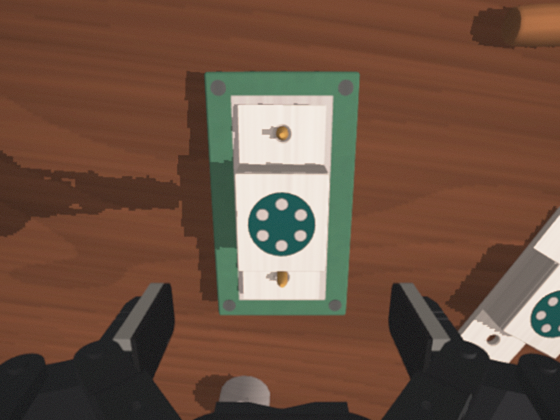

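View pics/top2.png

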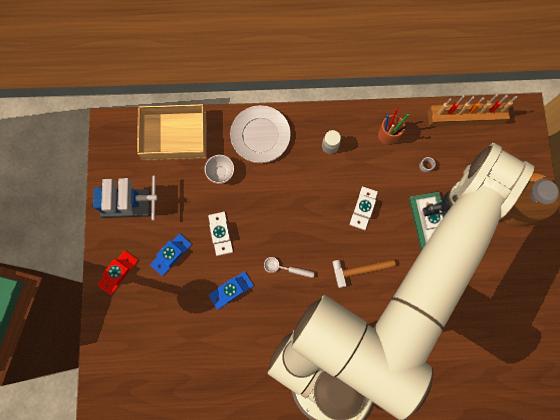

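The wrist view shows the case flush on the bolster, with both pins through its holes at (284,132) and (283,279). The top view shows the light cases at (220,233) and (365,208) and the bystanders in place.

```bash
python3 -c "
from workcell import bot
print(bot.job_done())"
```

```text
the job is handed in; nothing more can be done
None
```

The heavy case (about 630 g, the middle one of the three) sits flush on the bolster pins, the lifted light case is back in place, the third was never touched, and the job is handed in; no verdict was returned.

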